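# Clear the view and hold a dental cast up to the inspection camera

### The job

The plaster cast that has teeth must be shown to the inspection camera, but two empty steel beakers stand on the mat in its picture: first clear them away by setting the middle-sized beaker upright into the wide low beaker, which stays where it stands beside the mat, and then the narrow beaker into the middle-sized one. Then take the toothed cast out of the white tray and finish while still holding it motionless in the air, its middle on the lens axis 13 cm in front of the lens, teeth side up, with its rounded front (the front teeth) squarely facing the lens and so tipped back to match the camera's downward slant. Leave the camera, the toothless cast and the other things on the bench as they are, and do not put the cast down or let go of it at the end.

Things in the scene. Friction and masses are not known exactly. Their poses are not given: they have to be found in the camera images.
- cast_center (a point): The toothed plaster dental cast, lying base down in the white tray: D-shaped base 66 long (x) x 52 wide (y) x 20 mm high with a horseshoe of teeth on top, 35 mm high in all, 0.12 kg nominal. This point is its middle, 18 mm above its underside. x points to its rounded front (front teeth), 36 mm ahead; its flat back is 30 mm behind. z points up out of the teeth. The two flat parallel sides, 52 mm apart, run from 30 mm behind to 10 mm ahead of this point.
- cast_front (a point): The foremost point of the toothed cast's rounded front, 36 mm ahead (+x) of its middle and at the same height.
- bare_cast_center (a point): The toothless plaster cast in the same tray: same base, only a smooth ridge (to 26 mm) on top. Leave it alone. Its middle, 18 mm above its underside.
- tray: White plastic catch tray, fixed for the job, 260 (x) x 170 (y) x 20 mm high, walls and floor 4 mm thick. Origin at the centre of its underside. The two casts lie side by side along its length, one about 62 mm to each side of its centre.
- wide_beaker_center (a point): The wide low steel beaker (92 mm across the rim, 84 mm at the foot, 42 mm high, wall 3 mm, floor 4 mm), on the bench beside the mat. Its middle, half-way up (21 mm above its underside); z is its axis, up.
- middle_beaker_center (a point): The middle-sized steel beaker (62 mm across the rim, 54 mm at the foot, 62 mm high, wall 3 mm, floor 4 mm), standing on the mat. Its middle, half-way up (31 mm above its underside); z is its axis, up. Nested in the wide beaker its rim stands 24 mm above the wide one's.
- narrow_beaker_center (a point): The narrow tall steel beaker (44 mm across the rim, 38 mm at the foot, 82 mm high, wall 3 mm, floor 4 mm), standing on the mat. Its middle, half-way up (41 mm above its underside); z is its axis, up. Nested in the middle-sized beaker its rim stands 24 mm above that one's.
- mat: Thin dark rubber mat, fixed, 160 (x) x 210 (y) x 2 mm, on the bench in front of and below the camera; its +x axis points towards the camera. Origin at the centre of its underside. The middle and narrow beakers stand on it, one about 60 mm to each side (y) of its centre, in either order.
- focus (a point): The point in the air on the lens axis, 130 mm in front of the camera's lens, where the cast's middle (cast_center) must be. x points along the lens axis from here to the lens (rising by the camera's slant), y is level, z is across the axis, upwards: the cast presented rightly has its own x, y, z along these.
- lens (a point): Centre of the camera's lens face (round black lens 42 mm across, on a grey box 60 x 50 x 50 mm). Axes as those of focus: the camera looks along -x, slanting down by 0.15 to 0.5 rad, different each time. The head is stiff on its hinge; leave it as it is.
- camera_stand: The camera's fixed stand: grey foot 100 x 120 mm and, on the side away from the robot, a steel post to 312 mm height. The head's hinge lies 290 mm above this origin (on the bench under the head); +x points away from the robot, as the post does.
- jar: Small white jar, 56 mm across, 60 mm high; bystander. Origin at its underside.
- bottle: Amber glass bottle, 54 mm across, 130 mm high; bystander. Origin at its underside.
- brush: Hand brush lying on the bench; bystander.
- spatula: Spatula with wooden handle, 170 mm long, lying crosswise on the bench on the robot's side; bystander.
- felt_wheel: Grey felt polishing wheel lying flat, 72 mm across, 18 mm high; bystander.

How it is judged:
By the outcome, as a careful person would: the job done as asked, in the order asked, and still so for the second after the job is handed in, while the arm keeps its last pose, push and grip.
It also fails if it takes over 72 s, if anything falls off the work surface, if the arm or the gripper's body presses on something with over 40 N, if the wrist force passes 120 N, or if a joint passes its speed limit or range.

### The arm

A 6-joint arm with a two-finger parallel gripper is mounted at the origin on the work surface. World frame = base frame: x ahead of the robot, y to its left, z up, the work surface at z = 0. Lengths are in m, angles in rad, forces in N, time in s.
With the tool pointing down it reaches from about 0.325 to 0.9 m from the base axis. Payload 6.1 kg.
Tool frame: the origin (TCP) lies between the finger pads; the fingertips stand 25 mm ahead of it and the grasp point (between the pads) lies 6 mm ahead of it; y points along the fingers, z is the direction in which the jaws open and shut, and the axes are right-handed (so a half turn about y gives the same grasp; the last joint's range is limited). The gripper opens to 87 mm and grips with 3 to 60 N. Pads are 19 mm wide; open, the fingers measure 117 mm over their backs; the gripper's body (75 mm by 190 mm) begins 51 mm behind the grasp point.
Start: joints at [-1.381, 0.22, 1.526, -0, 1.395, -0.126], TCP at [0.194, -0.594, 0.248] pointing down, gripper open.
Joint ranges: [-2.98, 2.98], [-0.91, 2.08], [0.09, 2.57], [-1.24, 4.39], [0.2, 2.65], [-2.68, 2.68]. Speed limits (rad/s): [2.57, 2.57, 3.01, 3.14, 3.14, 3.14].

### API

Orientations are given as a rotation vector (axis times angle).
In Python, from bench import bot gives the robot as it stands.
- The arm moves only by the tool drive_tool, never from a script. Its argument "plan" is a list of rows, each a list of 5 numbers: the finger opening in mm, from 0 to 87, then the shift along the tool's x, y, z in mm, then the turn about the tool's y in degrees. In form: [[grip, tx, ty, tz, yaw], ...]. A call has 1 to 10 rows; each row is the pose to reach, as a shift and turn from the pose commanded when the call began, along the tool's axes at that moment; what a row does not reach only later rows make up. A row lasts 1/12 s, in which the tool goes at most 41.7 mm and 7.16 degrees, less where a joint would pass 70% of its speed; a pose out of reach is approached as far as the arm can. A call with a gripper value outside its range is refused whole. The fingers move at their own pace and stop on an object; the grip force is fixed at half the most. Time passes only in rows, so rows that repeat a pose let the fingers close. It gives the time, the measured TCP pose, the force and the opening at its end, in the units of the state.
- bot.get_state(): the state, without advancing time (a new reading comes with each control period).
- bot.get_image(name): name is "side" or "top"; returns a dict with "image" (420x560x3 uint8, blue, green, red), "fovy" (degrees; the focal length in pixels is half the picture's height over the tangent of half this angle, whatever the lens; pixels are square), "cx", "cy" (the principal point, pixels), "dist" ([k1, k2, p1, p2, k3] as OpenCV has them; the pictures are not rectified), "origin" and "attitude" of the camera in the world. Camera axes: x right, y down, z forward; pixel columns grow to the right and rows downward; lengths in m; the calibration is good to about 2 mm. A picture is of the moment at which its call begins. There is no depth.
- bot.job_done(): hands the job in, once; it reports no verdict.
The state is a dict: "clock": time; "joints": joint angles; "joint_vel": joint speeds; "effort": joint torques, N m; "tool_pos": TCP position; "tool_rot": TCP orientation; "force": force on the tool from outside, world axes, zero at the start; "moment": the same for the moment, N m; "width": finger opening in m.
Only numpy, scipy, OpenCV 4.12 (cv2) and the standard library are available. Lean on these libraries where they do the work, as an engineer would, in place of code of your own. Each camera call takes 0.05 s, during which the arm holds its last target. There are 200 camera calls.

## Working session

There is one attempt and no reset: what is moved stays moved. The work goes in short steps, Python scripts to look and compute and a tool call to move; the robot and the scene stay as the last step left them, time stands still between calls to the robot, and variables do not carry over. Pictures are saved under pics/ and viewed, about 8 in all and at most 12, crops included, and the job is handed in when it is done.

Besides the shell and the picture viewer there is one more tool, called after ">>>" in YAML: its name, and indented under it one key for each argument. drive_tool: Moves the arm, as the interface text tells. Its arguments: {"type":"object","properties":{"plan":{"type":"array","items":{"type":"array","items":{"type":"number"}}}},"required":["plan"]}

```bash
ls; mkdir -p pics
cat > h.py <<'E'
import numpy as np, cv2
from scipy.spatial.transform import Rotation as R
from bench import bot
def cam(n):
    d=bot.get_image(n); im=d['image']; f=im.shape[0]/2/np.tan(np.radians(d['fovy'])/2)
    d['K']=np.array([[f,0,d['cx']],[0,f,d['cy']],[0,0,1.]]); a=np.array(d['attitude'],float)
    d['R']=R.from_rotvec(a).as_matrix() if a.size==3 else (a if a.shape==(3,3) else None); d['o']=np.array(d['origin'],float); d['D']=np.array(d['dist'],float)
    return d
def ray(d,uv):
    p=cv2.undistortPoints(np.array(uv,float).reshape(-1,1,2),d['K'],d['D']).reshape(-1,2)
    v=np.c_[p,np.ones(len(p))]@d['R'].T
    return v/np.linalg.norm(v,axis=1,keepdims=True)
def atz(d,uv,z):
    v=ray(d,uv); z=np.broadcast_to(z,len(v)); return d['o']+v*((z-d['o'][2])/v[:,2])[:,None]
def proj(d,P):
    P=np.atleast_2d(P).astype(float); r=d['R'].T
    return cv2.projectPoints(P,cv2.Rodrigues(r)[0],-r@d['o'],d['K'],d['D'])[0].reshape(-1,2)
def tri(d1,u1,d2,u2):
    A=[];b=[]
    for d,u in((d1,u1),(d2,u2)):
        v=ray(d,[u])[0]; M=np.eye(3)-np.outer(v,v); A.append(M); b.append(M@d['o'])
    x,*_=np.linalg.lstsq(np.vstack(A),np.hstack(b),rcond=None); return x
E
python3 - <<'E'
from h import *
import pickle
for n in('side','top'):
    d=cam(n); cv2.imwrite(f'pics/{n}0.png',cv2.resize(d['image'],(784,588),interpolation=cv2.INTER_CUBIC)); pickle.dump(d,open(n+'0.pkl','wb'))
    print(n,d['fovy'],d['cx'],d['cy'],d['dist'],d['o'],d['attitude'])
s=bot.get_state(); print(s)
E
```

```text
pics
side 46.024087132066775 279.1362979921821 209.66435915023567 [-0.1154308  0.         0.         0.         0.       ] [0.50395334 0.72378693 0.99224942] [-0.18100204  2.87129602 -1.16198358]
top 57.87431708358411 278.8793485845978 210.0295618591884 [-0.01076109  0.          0.          0.          0.        ] [ 0.52123075 -0.0697304   1.27346261] [-2.19462368  2.17468726 -0.08007753]
{'clock': 0.1, 'joints': array([-1.38111871e+00,  2.21175402e-01,  1.52754528e+00, -1.63373791e-05,
        1.39470421e+00, -1.26103812e-01]), 'joint_vel': array([-4.74236514e-04, -1.92197500e-03, -5.03231694e-03, -4.04649377e-05,
       -5.09174134e-04, -6.12405021e-04]), 'effort': array([ 3.69378822e-04, -4.95943773e+01, -3.88519478e+01,  7.01409252e-02,
        5.15884487e-02, -2.79569042e-05]), 'tool_pos': array([ 0.19398589, -0.59356376,  0.24650347]), 'tool_rot': array([-0.32662453,  2.05285325, -2.04905106]), 'force': array([0.80572952, 0.12555241, 0.0740256 ]), 'moment': array([-0.03967398, -0.01955737,  0.04700935]), 'width': 0.08690210202534414}
```

View pics/side0.png

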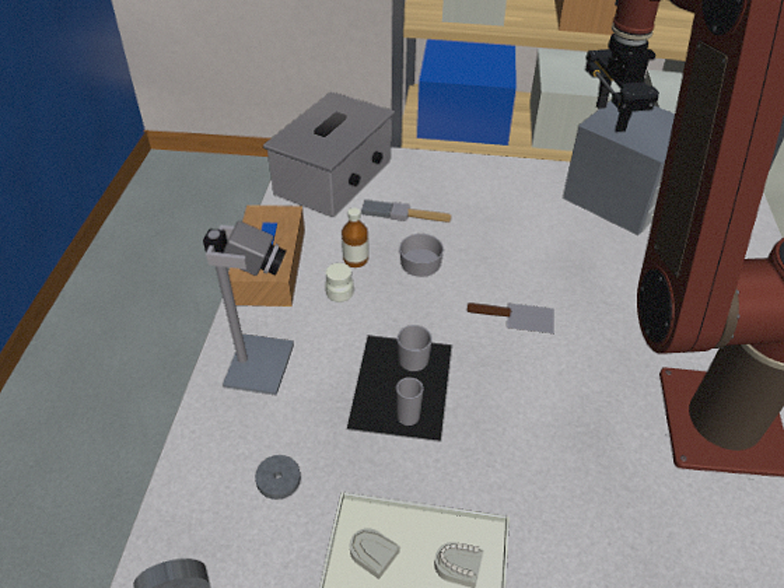

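View pics/top0.png

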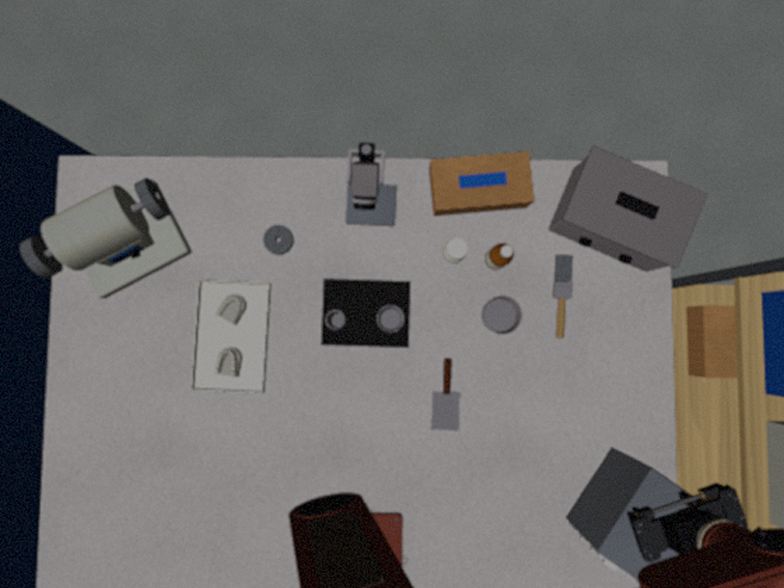

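Side: wide beaker (421,253), middle (414,348), narrow (409,400), toothed cast (460,560), camera (258,250). Top: toothed cast (230,361), toothless (232,308), narrow (335,319), middle (390,319), wide (501,314). Now enlarged crops.

Run:
```python
from h import *
import pickle
t=pickle.load(open('top0.pkl','rb'))['image']; s=pickle.load(open('side0.pkl','rb'))['image']
def crop(im,x0,y0,w,h,k,step=10):
    c=cv2.resize(im[y0:y0+h,x0:x0+w],None,fx=k,fy=k,interpolation=cv2.INTER_CUBIC)
    for x in range(-(-x0//step)*step,x0+w,step):
        cv2.line(c,(int((x+.5-x0)*k),0),(int((x+.5-x0)*k),6),(0,0,255),1); cv2.putText(c,str(x),(int((x-x0)*k)-8,16),0,.33,(0,0,255),1)
    for y in range(-(-y0//step)*step,y0+h,step):
        cv2.line(c,(0,int((y+.5-y0)*k)),(6,int((y+.5-y0)*k)),(0,0,255),1); cv2.putText(c,str(y),(8,int((y-y0)*k)+8),0,.33,(0,0,255),1)
    return c
a=crop(t,240,95,50,70,8); b=crop(t,135,195,65,90,6); 
A=np.zeros((600,800,3),np.uint8); A[:560,:400]=a; A[:540,405:795]=b; cv2.imwrite('pics/c1.png',A)
a=crop(s,140,150,70,60,8); b=crop(s,225,345,145,75,5.4)
cv2.imwrite('pics/c2.png',a)
b=crop(s,225,345,145,75,5.5,10); cv2.imwrite('pics/c3.png',b)
```

```text
(no output)
```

View pics/c1.png

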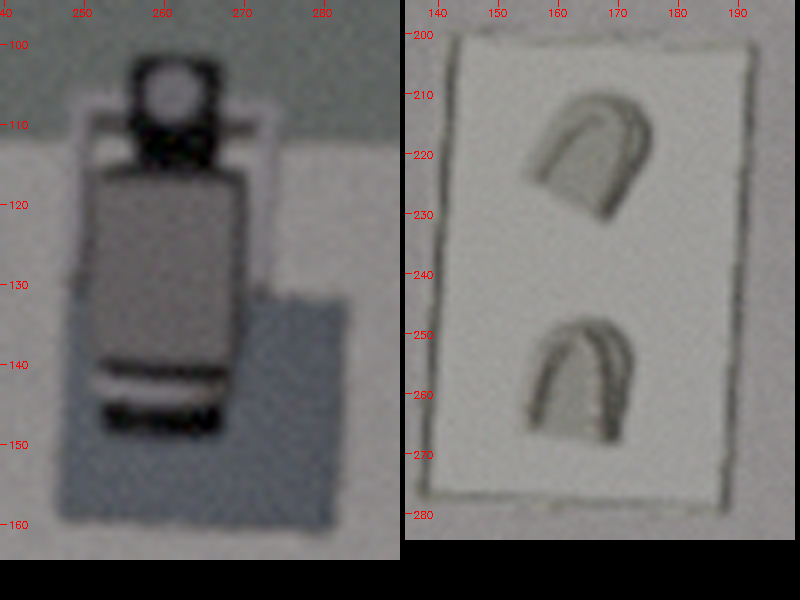

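View pics/c2.png

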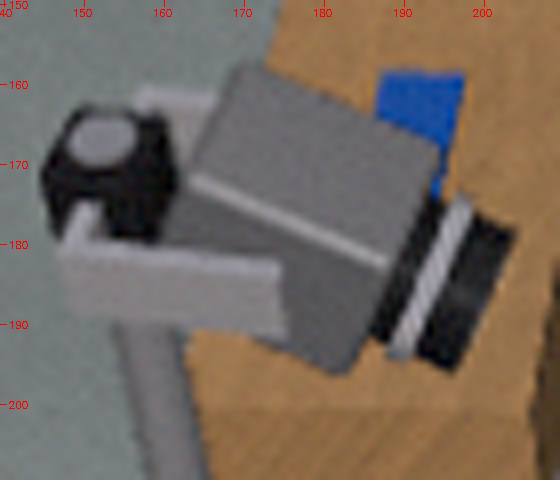

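Top crop: camera grey box top corners at about (251,117),(269.8,117),(250.8,139.2),(269.2,139.6), with the lens front edge centred at (259.9,149). Toothed cast is the lower one: back corners (155,266),(169.8,268), front (165.3,247.5). Side crop: box corners (163.2,171.4),(188,182.6),(194.8,168),(169.8,157.2),(182.2,196.5), with the lens face edge from (204,178.5) to (196.4,196.2).

View pics/c3.png

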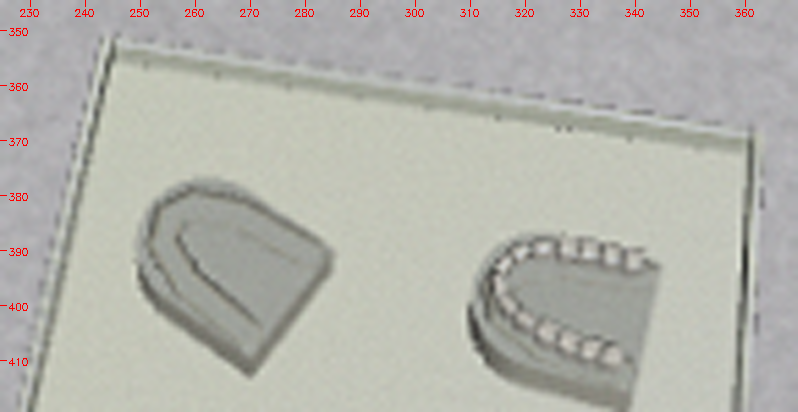

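```bash
cat > camfit.py <<'E'
from h import *
import pickle
from scipy.optimize import least_squares
t=pickle.load(open('top0.pkl','rb')); s=pickle.load(open('side0.pkl','rb'))
L0=tri(t,(259.9,149),s,(200.2,187.4)); print('lens tri',L0, proj(t,L0),proj(s,L0))
def axes(yaw,sl):
    X=np.array([-np.cos(sl)*np.cos(yaw),-np.cos(sl)*np.sin(yaw),-np.sin(sl)]) # looking dir = -x
    x=-X; y=np.cross([0,0,1],x); y/=np.linalg.norm(y); z=np.cross(x,y); return np.array([X,y,z])
# camera axes: focus x = toward lens = -look ; y level ; z up
def model(p):
    L=p[:3]; look,y,z=axes(p[3],p[4]); F=L-look*p[5]; B=F-look*.06
    c=lambda o,a,b:o+a*.025*y+b*.025*z
    top=[c(B,1,1),c(B,-1,1),c(F,1,1),c(F,-1,1)]
    side=[c(B,1,1),c(F,1,1),c(F,-1,1),c(B,-1,1),c(F,1,-1)]
    return top+[L],side+[L]
tu=np.array([(251,117),(269.75,117),(250.75,139.25),(269.2,139.6),(259.9,149)])
su=np.array([(163.25,171.4),(188,182.6),(194.75,168),(169.75,157.25),(182.25,196.5),(200.2,187.4)])
def res(p):
    a,b=model(p); return np.r_[(proj(t,a)-tu).ravel(),(proj(s,b)-su).ravel()]
r=least_squares(res,np.r_[L0,0,.3,.03],loss='soft_l1')
print('lens',r.x[:3],'yaw',r.x[3],'slant',r.x[4],'prot',r.x[5]); print(res(r.x).reshape(-1,2).round(1))
look,y,z=axes(*r.x[3:5]); print('focus',r.x[:3]+.13*look)
# rims (top view, full-picture px /1.4)
E
python3 camfit.py
python3 - <<'E'
from h import *
import pickle
t=pickle.load(open('top0.pkl','rb')); s=pickle.load(open('side0.pkl','rb'))
k=lambda *p:[(a/1.4-.15,b/1.4-.15) for a,b in p]
print('rim top n,m,w',atz(t,k((335,319),(390.5,318),(502,313)),[.084,.064,.042]))
print('rim side n,m,w',atz(s,k((409.5,387),(414,336),(421,246)),[.084,.064,.042]))
c=lambda *p:[(135+(a-405)/6-.5,195+b/6-.5) for a,b in p]
print('tray top corners',atz(t,c((457,36),(757,46),(728,512),(420,497)),.02))
print('cast base back corners/front',atz(t,c((528,430),(617,442),(590,318)),.024))
E
```

```text
lens tri [ 0.75927955 -0.01737787  0.2662706 ] [[259.87952373 148.80169812]] [[200.44527321 187.44538138]]
lens [ 0.7598896  -0.01853871  0.26473206] yaw -0.0294252330159604 slant 0.4216147579117064 prot 0.027056927092256468
[[-0.4 -0.6]
 [ 0.4  0.1]
 [-0.4  0.6]
 [ 0.3  1. ]
 [ 0.4 -0.3]
 [-1.7  0.1]
 [ 0.7  0.5]
 [ 0.5 -0.7]
 [-0.8 -1.3]
 [-0.2  1.3]
 [ 0.2  0.2]]
focus [ 0.64132513 -0.01504891  0.2115316 ]
rim top n,m,w [[ 0.55122284  0.05380765  0.084     ]
 [ 0.55515512 -0.07023233  0.064     ]
 [ 0.56968311 -0.32853386  0.042     ]]
rim side n,m,w [[ 0.54909497  0.05574131  0.084     ]
 [ 0.55380964 -0.07036763  0.064     ]
 [ 0.56485792 -0.33211353  0.042     ]]
tray top corners [[0.64006477 0.38053498 0.02      ]
 [0.63601531 0.21428243 0.02      ]
 [0.38109535 0.22369722 0.02      ]
 [0.38747763 0.39205533 0.02      ]]
cast base back corners/front [[0.42463251 0.33290354 0.024     ]
 [0.41863895 0.28418499 0.024     ]
 [0.48566492 0.30091413 0.024     ]]
```

Toothed cast is on the right in the side crop, at about (325,395), front pointing left (+x). Next: a helper that turns world targets into tool shifts.

```bash
cat >> h.py <<'E'
def delta(target,jaw=None):
    """tool-frame shift mm and yaw deg; jaw = angle of jaw axis in world xy (mod pi)"""
    s=bot.get_state(); M=R.from_rotvec(s['tool_rot']).as_matrix()
    d=M.T@(np.array(target)-s['tool_pos'])*1000; a=0
    if jaw is not None:
        v=np.array([np.cos(jaw),np.sin(jaw),0]); v=M.T@v; a=np.degrees(np.arctan2(v[0],v[2])); a=(a+90)%180-90
    print('t',round(s['clock'],2),'pos',s['tool_pos'].round(4),'w',round(s['width']*1000,1),'F',s['force'].round(1),'q6',s['joints'][5].round(2)); print('axes x,y,z',M.T.round(3).tolist())
    print('-> delta',d.round(1),'yaw',round(a,1)); return d,a
E
python3 - <<'E'
from h import *
delta([.5545,-.0703,.20],np.pi/2)
E
```

```text
t 0.1 pos [ 0.194  -0.5936  0.2465] w 86.9 F [0.8 0.1 0.1] q6 -0.13
axes x,y,z [[-0.951, -0.311, -0.0], [-0.0, 0.002, -1.0], [0.311, -0.951, -0.002]]
-> delta [-505.2   47.3 -385.3] yaw 18.1
```

>>> drive_tool:
  plan:
    - [87,-320,30,-245,18.1]
    - [87,-320,30,-245,18.1]
    - [87,-320,30,-245,18.1]
    - [87,-320,30,-245,18.1]
    - [87,-320,30,-245,18.1]
    - [87,-320,30,-245,18.1]
    - [87,-320,30,-245,18.1]
    - [87,-320,30,-245,18.1]
    - [87,-320,30,-245,18.1]
    - [87,-320,30,-245,18.1]

```text
clock: 0.93
tool_pos: [0.4232, -0.2586, 0.217]
tool_rot: [-0.001, 2.222, -2.219]
force: [-0.6, 0.3, -0.2]
width: 0.0871
```

```bash
python3 -c "
from h import *
delta([.5545,-.0703,.13],np.pi/2)"
```

```text
t 0.93 pos [ 0.4232 -0.2586  0.217 ] w 87.1 F [-0.6  0.3 -0.2] q6 0.86
axes x,y,z [[-1.0, -0.001, 0.0], [-0.0, 0.001, -1.0], [0.001, -1.0, -0.001]]
-> delta [-131.5   87.2 -188.1] yaw 0.1
```

>>> drive_tool:
  plan:
    - [87,-131.5,60,-188,0]
    - [87,-131.5,60,-188,0]
    - [87,-131.5,60,-188,0]
    - [87,-131.5,87,-188,0]
    - [87,-131.5,87,-188,0]
    - [87,-131.5,87,-188,0]
    - [87,-131.5,120,-188,0]
    - [87,-131.5,147,-188,0]
    - [87,-131.5,147,-188,0]
    - [87,-131.5,147,-188,0]

```text
clock: 1.77
tool_pos: [0.5518, -0.0732, 0.0687]
tool_rot: [0.006, -2.221, 2.217]
force: [0.8, 0.3, 0.1]
width: 0.087
```

```bash
cat > look.py <<'E'
import sys; from h import *
from pics_helper import crop
E
python3 - <<'E'
from h import *
delta([.5545,-.0703,.069],np.pi/2)
t=cam('top')['image']; s=cam('side')['image']
A=np.zeros((480,800,3),np.uint8)
A[:,:400]=cv2.resize(t[180:276,230:310],(400,480),interpolation=2); A[:,400:]=cv2.resize(s[215:311,240:320],(400,480),interpolation=2); cv2.imwrite('pics/g1.png',A)
E
```

```text
t 1.77 pos [ 0.5518 -0.0732  0.0687] w 87.0 F [0.8 0.3 0.1] q6 1.3
axes x,y,z [[-1.0, -0.0, 0.005], [-0.005, 0.001, -1.0], [0.0, -1.0, -0.001]]
-> delta [-2.7 -0.3 -2.9] yaw 0.0
```

View pics/g1.png

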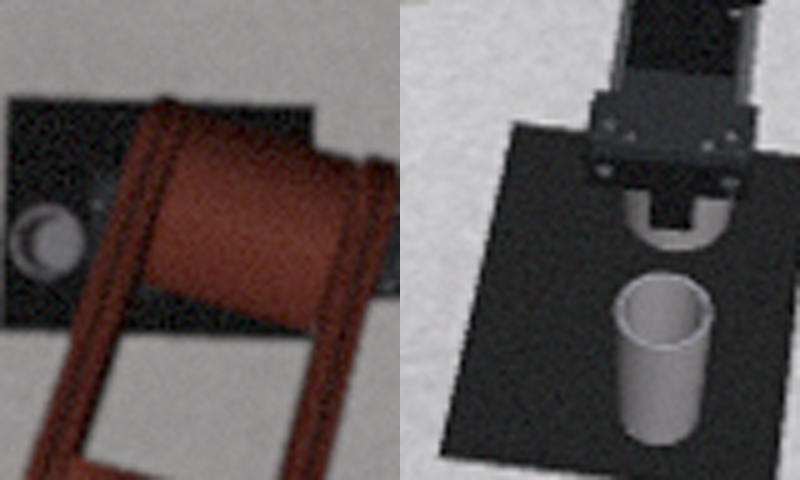

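The side view shows the fingers straddling the middle beaker on centre, with the narrow one clear. Closing and lifting.

>>> drive_tool:
  plan:
    - [87,0,0,0,0]
    - [40,0,0,0,0]
    - [40,0,0,0,0]
    - [40,0,0,0,0]
    - [40,0,0,0,0]
    - [40,0,0,0,0]
    - [40,0,0,0,0]
    - [40,0,-15,0,0]
    - [40,0,-40,0,0]
    - [40,0,-65,0,0]

```text
clock: 2.7
tool_pos: [0.5522, -0.0735, 0.1346]
tool_rot: [0.004, -2.22, 2.218]
force: [-0.6, -0.4, -1.2]
width: 0.0597
```

>>> drive_tool:
  plan:
    - [40,0,0,0,0]
    - [40,-3,0,20,0]
    - [40,-8,0,50,0]
    - [40,-11,0,90,0]
    - [40,-13,0,130,0]
    - [40,-13,0,170,0]
    - [40,-13,0,210,0]
    - [40,-13,0,240,0]
    - [40,-13,0,258,0]
    - [40,-13,0,258,0]

```text
clock: 3.53
tool_pos: [0.5655, -0.3361, 0.1344]
tool_rot: [-0.004, -2.218, 2.22]
force: [0.4, 0.2, -0.9]
width: 0.0597
```

Run:
```python
from h import *
delta([.567,-.330,.071],np.pi/2)
t=cam('top')['image']; s=cam('side')['image']
A=np.zeros((480,800,3),np.uint8)
A[:,:400]=cv2.resize(t[180:276,310:390],(400,480),interpolation=2); A[:,400:]=cv2.resize(s[125:221,260:340],(400,480),interpolation=2); cv2.imwrite('pics/g2.png',A)
```

```text
t 3.53 pos [ 0.5655 -0.3361  0.1344] w 59.7 F [ 0.4  0.2 -0.9] q6 0.92
axes x,y,z [[-1.0, 0.004, 0.001], [-0.001, -0.001, -1.0], [-0.004, -1.0, 0.001]]
-> delta [-1.5 63.4 -6.2] yaw -0.2
```

View pics/g2.png

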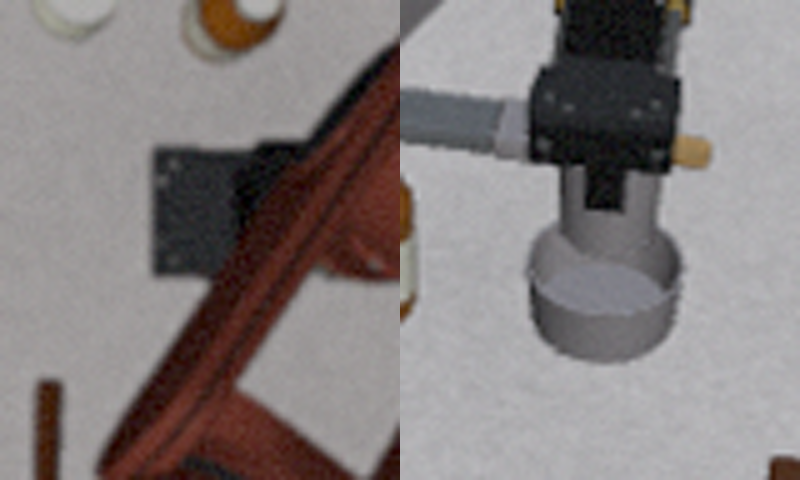

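The middle beaker is held upright over the wide one. Lowering, releasing, and rising.

>>> drive_tool:
  plan:
    - [40,-1,0,-5,0]
    - [40,-1,15,-5,0]
    - [40,-1,30,-5,0]
    - [40,-1,45,-5,0]
    - [40,-1,56,-5,0]
    - [40,-1,62,-5,0]
    - [40,-1,62,-5,0]
    - [87,-1,62,-5,0]
    - [87,-1,62,-5,0]
    - [87,-1,62,-5,0]

```text
clock: 4.47
tool_pos: [0.568, -0.327, 0.0739]
tool_rot: [0.001, 2.22, -2.222]
force: [0.5, 0.2, -0.2]
width: 0.0722
```

>>> drive_tool:
  plan:
    - [87,0,0,0,0]
    - [87,0,0,0,0]
    - [87,0,-20,0,0]
    - [87,0,-50,0,0]
    - [87,0,-90,0,0]
    - [87,0,-90,-40,0]
    - [87,0,-90,-80,0]
    - [87,0,-90,-120,0]
    - [87,0,-90,-160,0]
    - [87,0,-90,-200,0]

```text
clock: 5.3
tool_pos: [0.5674, -0.1254, 0.1639]
tool_rot: [-0.002, -2.221, 2.222]
force: [1.2, -0.5, -0.4]
width: 0.0866
```

Run:
```python
from h import *
delta([.55,.055,.089],np.pi/2)
import pickle
a=cam('top');b=cam('side'); t=a['image']; s=b['image']; pickle.dump((a,b),open('m.pkl','wb'))
A=np.zeros((480,800,3),np.uint8)
A[:,:400]=cv2.resize(t[180:276,320:400],(400,480),interpolation=2); A[:,400:]=cv2.resize(s[125:221,260:340],(400,480),interpolation=2); cv2.imwrite('pics/g3.png',A)
```

```text
t 5.3 pos [ 0.5674 -0.1254  0.1639] w 86.6 F [ 1.2 -0.5 -0.4] q6 1.22
axes x,y,z [[-1.0, 0.001, -0.001], [0.001, -0.0, -1.0], [-0.001, -1.0, 0.0]]
-> delta [  17.6   74.8 -180.3] yaw -0.1
```

View pics/g3.png

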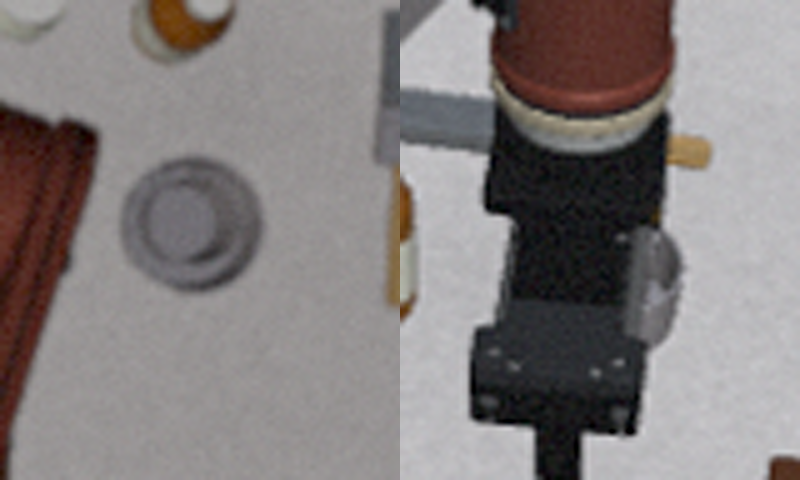

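The middle beaker stands upright in the wide one, rim centred at about top pixel (356.1,223.7). Now the narrow one.

>>> drive_tool:
  plan:
    - [87,4,0,-35,0]
    - [87,8,0,-75,0]
    - [87,12,0,-115,0]
    - [87,17,0,-150,0]
    - [87,17.5,0,-181,0]
    - [87,17.5,0,-181,0]
    - [87,17.5,25,-181,0]
    - [87,17.5,50,-181,0]
    - [87,17.5,75,-181,0]
    - [87,17.5,75,-181,0]

```text
clock: 6.23
tool_pos: [0.5467, 0.0532, 0.0835]
tool_rot: [0.009, -2.217, 2.217]
force: [-1.2, 1.0, -1.1]
width: 0.087
```

>>> drive_tool:
  plan:
    - [87,0,0,0,0]
    - [25,0,0,0,0]
    - [25,0,0,0,0]
    - [25,0,0,0,0]
    - [25,0,0,0,0]
    - [25,0,0,0,0]
    - [25,0,0,0,0]
    - [25,0,0,0,0]
    - [25,0,-15,0,0]
    - [25,0,-40,0,0]

```text
clock: 7.07
tool_pos: [0.5474, 0.0543, 0.1256]
tool_rot: [0.008, -2.218, 2.218]
force: [-0.4, -0.1, -0.8]
width: 0.0424
```

Run:
```python
from h import *
import pickle
a,b=pickle.load(open('m.pkl','rb'))
p=atz(a,[(356.1,223.7)],.066)[0]; print(p)
delta([p[0],p[1],.17],np.pi/2)
```

```text
[ 0.56778617 -0.31609207  0.066     ]
t 7.07 pos [0.5474 0.0543 0.1256] w 42.4 F [-0.4 -0.1 -0.8] q6 1.53
axes x,y,z [[-1.0, -0.0, 0.007], [-0.007, 0.0, -1.0], [0.0, -1.0, -0.0]]
-> delta [-20.1 -44.6 370.4] yaw 0.0
```

```bash
cat > rim.py <<'E'
from h import *
def rim(d,c0,z,r,span=.018,rs=None):
    g=cv2.GaussianBlur(cv2.cvtColor(d['image'],cv2.COLOR_BGR2GRAY).astype(np.float32),(0,0),.7)
    m=np.hypot(cv2.Sobel(g,5,1,0),cv2.Sobel(g,5,0,1)); th=np.linspace(0,2*np.pi,120,endpoint=False); best=[]
    for x in np.arange(-span,span+1e-4,.001):
        for y in np.arange(-span,span+1e-4,.001):
            sc=0
            for rr in (r,r-.003):
                P=np.c_[c0[0]+x+rr*np.cos(th),c0[1]+y+rr*np.sin(th),np.full(120,z)]
                uv=proj(d,P).astype(np.float32); sc+=cv2.remap(m,uv[:,:1],uv[:,1:],1).mean()
            best.append((sc,c0[0]+x,c0[1]+y))
    best.sort(reverse=True); return np.round(best[0],3)
E
python3 - <<'E'
from rim import *
import pickle
t0=pickle.load(open('top0.pkl','rb')); s0=pickle.load(open('side0.pkl','rb'))
t=cam('top'); s=cam('side')
for n,d in(('t0',t0),('s0',s0)):
    print(n,'wide',rim(d,(.567,-.33),.042,.046),'mid',rim(d,(.554,-.07),.064,.031))
for n,d in(('t',t),('s',s)):
    print(n,'wide',rim(d,(.567,-.33),.042,.046),'mid',rim(d,(.567,-.325),.066,.031))
E
```

```text
t0 wide [251.151   0.566  -0.327] mid [ 2.50487e+02  5.57000e-01 -7.20000e-02]
s0 wide [303.97    0.565  -0.326] mid [ 2.80264e+02  5.54000e-01 -6.70000e-02]
t wide [260.672   0.566  -0.327] mid [150.591   0.567  -0.34 ]
s wide [86.175  0.549 -0.312] mid [78.352  0.578 -0.343]
```

>>> drive_tool:
  plan:
    - [25,0,-25,0,0]
    - [25,0,-48,0,0]
    - [25,0,-48,30,0]
    - [25,-3,-48,65,0]
    - [25,-6,-48,105,0]
    - [25,-9,-48,145,0]
    - [25,-12,-48,185,0]
    - [25,-15,-48,225,0]
    - [25,-17,-48,265,0]
    - [25,-17,-48,305,0]

```text
clock: 8.0
tool_pos: [0.5669, -0.2526, 0.1754]
tool_rot: [0.001, -2.222, 2.221]
force: [0.8, 0.7, -0.9]
width: 0.0428
```

>>> drive_tool:
  plan:
    - [25,0,0,30,0]
    - [25,0,0,55,0]
    - [25,0,0,70,0]
    - [25,0,0,75,0]
    - [25,0,0,75,0]
    - [25,0,0,75,0]
    - [25,0,0,75,0]
    - [25,0,0,75,0]

```text
clock: 8.67
tool_pos: [0.5676, -0.3241, 0.1766]
tool_rot: [-0.002, 2.221, -2.22]
force: [0.1, 0.5, -1.0]
width: 0.0426
```

Run:
```python
from h import *
delta([.5645,-.327,.097],np.pi/2)
t=cam('top')['image']; s=cam('side')['image']
A=np.zeros((480,800,3),np.uint8)
A[:,:400]=cv2.resize(t[180:276,320:400],(400,480),interpolation=2); A[:,400:]=cv2.resize(s[125:221,260:340],(400,480),interpolation=2); cv2.imwrite('pics/g4.png',A)
```

```text
t 8.67 pos [ 0.5676 -0.3241  0.1766] w 42.6 F [ 0.1  0.5 -1. ] q6 0.93
axes x,y,z [[-1.0, -0.002, 0.0], [-0.0, 0.0, -1.0], [0.002, -1.0, -0.0]]
-> delta [ 3.1 79.5  2.9] yaw 0.1
```

View pics/g4.png

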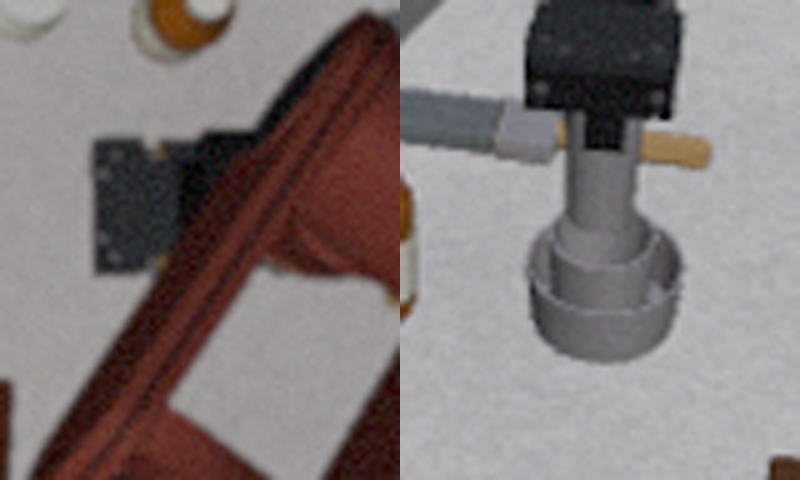

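The narrow beaker is upright over the middle one, centres 604 vs 607 in the crop (under 2 mm). Lowering.

>>> drive_tool:
  plan:
    - [25,2,0,2,0]
    - [25,2,15,2,0]
    - [25,2,30,2,0]
    - [25,2,45,2,0]
    - [25,2,60,2,0]
    - [25,2,72,2,0]
    - [25,2,80,2,0]
    - [25,2,80,2,0]
    - [87,2,80,2,0]
    - [87,2,80,2,0]

```text
clock: 9.6
tool_pos: [0.5658, -0.3282, 0.0976]
tool_rot: [0.002, 2.219, -2.222]
force: [0.2, 0.1, 1.1]
width: 0.0497
```

>>> drive_tool:
  plan:
    - [87,0,0,0,0]
    - [87,0,0,0,0]
    - [87,0,0,0,0]
    - [87,0,-20,0,0]
    - [87,0,-50,0,0]
    - [87,0,-90,0,0]
    - [87,0,-120,-40,0]
    - [87,0,-120,-80,0]
    - [87,0,-120,-120,0]
    - [87,0,-120,-160,0]

```text
clock: 10.43
tool_pos: [0.5653, -0.1687, 0.2177]
tool_rot: [0.004, 2.22, -2.222]
force: [0.4, -0.5, -0.4]
width: 0.0867
```

Run:
```python
from h import *
import pickle
from rim import rim
delta([.45,.3,.2],np.pi/2)
t=cam('top'); print('narrow',rim(t,(.567,-.327),.09,.022,.012),'wide',rim(t,(.567,-.327),.042,.046,.012))
pickle.dump(t,open('n.pkl','wb'))
# cast outlines: model projection vs image for fine pose; base outline at z
t0=pickle.load(open('top0.pkl','rb')); s0=pickle.load(open('side0.pkl','rb'))
c3=lambda *p:[(225+a/5.5-.5,345+b/5.5-.5) for a,b in p]
# top edge of back-right corner of base, side: far back corner (660,265), near back corner(633,383)->top of base ; 
print(atz(s0,c3((660,265),(633,383)),.024), atz(s0,c3((631,410)),.004))
```

```text
t 10.43 pos [ 0.5653 -0.1687  0.2177] w 86.7 F [ 0.4 -0.5 -0.4] q6 1.15
axes x,y,z [[-1.0, 0.001, -0.002], [0.002, -0.001, -1.0], [-0.001, -1.0, 0.001]]
-> delta [ 116.    17.1 -468.5] yaw -0.1
narrow [172.23    0.555  -0.339] wide [181.118   0.566  -0.329]
[[0.41569891 0.29076591 0.024     ]
 [0.42351334 0.33689513 0.024     ]] [[0.42208281 0.3391728  0.004     ]]
```

>>> drive_tool:
  plan:
    - [87,12,0,-40,4]
    - [87,24,5,-80,7.5]
    - [87,36,10,-120,7.5]
    - [87,48,15,-160,7.5]
    - [87,60,20,-200,7.5]
    - [87,72,25,-240,7.5]
    - [87,84,30,-280,7.5]
    - [87,96,40,-320,7.5]
    - [87,108,50,-360,7.5]
    - [87,120,60,-400,7.5]

```text
clock: 11.32
tool_pos: [0.4462, 0.2261, 0.1578]
tool_rot: [-0.142, -2.154, 2.154]
force: [0.7, 0.4, 0.0]
width: 0.0869
```

Run:
```python
from h import *
delta([.4336,.3092,.10],np.pi/2-.13)
```

```text
t 11.32 pos [0.4462 0.2261 0.1578] w 86.9 F [0.7 0.4 0. ] q6 2.01
axes x,y,z [[-0.991, 0.131, -0.001], [0.001, 0.0, -1.0], [-0.131, -0.991, -0.0]]
-> delta [ 23.4  57.8 -80.7] yaw -0.1
```

>>> drive_tool:
  plan:
    - [87,12,15,-40,0]
    - [87,23.5,40,-78,0]
    - [87,23.5,58,-81,0]
    - [87,23.5,58,-81,0]
    - [87,23.5,80,-81,0]
    - [87,23.5,100,-81,0]
    - [87,23.5,115,-81,0]
    - [87,23.5,124,-81,0]
    - [87,23.5,124,-81,0]
    - [87,23.5,124,-81,0]

```text
clock: 12.15
tool_pos: [0.4346, 0.3073, 0.0344]
tool_rot: [-0.142, -2.153, 2.153]
force: [0.6, 0.6, 0.0]
width: 0.0868
```

>>> drive_tool:
  plan:
    - [87,0,0,0,0]
    - [35,0,0,0,0]
    - [35,0,0,0,0]
    - [35,0,0,0,0]
    - [35,0,0,0,0]
    - [35,0,0,0,0]
    - [35,0,0,0,0]
    - [35,0,0,0,0]
    - [35,0,0,0,0]

```text
clock: 12.9
tool_pos: [0.4343, 0.3079, 0.0341]
tool_rot: [-0.141, -2.154, 2.153]
force: [-0.8, 0.3, 1.0]
width: 0.0518
```

Run:
```python
from h import *
delta([.4336,.3092,.034],np.pi/2-.13)
```

```text
t 12.9 pos [0.4343 0.3079 0.0341] w 51.8 F [-0.8  0.3  1. ] q6 2.17
axes x,y,z [[-0.991, 0.131, -0.0], [0.0, 0.0, -1.0], [-0.131, -0.991, -0.0]]
-> delta [ 0.8  0.1 -1.2] yaw -0.1
```

Width 51.8 mm: the jaws sit on the parallel sides. The tool can't pitch, so I'll tip the cast in the grip. I'll press its underside from outside onto the tray's near wall edge, nose up.

>>> drive_tool:
  plan:
    - [35,0,-8,0,0]
    - [35,0,-20,0,0]
    - [35,0,-36,0,0]
    - [35,0,-36,0,0]
    - [35,20,-36,2,-2]
    - [35,45,-36,6,-5.2]
    - [35,70,-36,9,-5.2]
    - [35,83.5,-36,11,-5.2]
    - [35,83.5,-36,11,-5.2]
    - [35,83.5,-36,11,-5.2]

```text
clock: 13.73
tool_pos: [0.35, 0.308, 0.0703]
tool_rot: [-0.044, -2.203, 2.202]
force: [-0.1, 1.0, -0.6]
width: 0.0516
```

Run:
```python
from h import *
import pickle
delta([.350,.309,.052],np.pi/2-.04)
t=cam('top'); s=cam('side'); pickle.dump((t,s),open('p.pkl','wb'))
A=np.zeros((560,800,3),np.uint8)
A[:560,:480]=cv2.resize(s['image'][335:419,300:372],(480,560),interpolation=2)
A[:400,480:]=cv2.resize(s['image'][125:225,260:340],(320,400),interpolation=2); cv2.imwrite('pics/g5.png',A)
```

```text
t 13.73 pos [0.35   0.308  0.0703] w 51.6 F [-0.1  1.  -0.6] q6 2.16
axes x,y,z [[-0.999, 0.039, -0.001], [0.001, 0.0, -1.0], [-0.039, -0.999, -0.0]]
-> delta [ 0.  18.3 -1. ] yaw 0.0
```

View pics/g5.png

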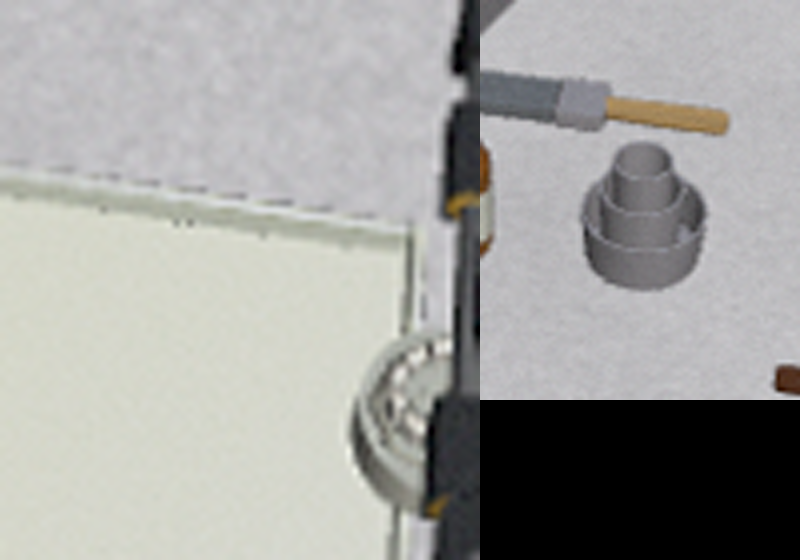

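The nest is complete: narrow in middle in wide, all upright. The cast hangs level with its front over the near wall. Pressing down slowly.

>>> drive_tool:
  plan:
    - [35,0,12,0,0]
    - [35,0,19,0,0]
    - [35,0,22,0,0]
    - [35,0,24,0,0]
    - [35,0,26,0,0]
    - [35,0,26,0,0]

```text
clock: 14.33
tool_pos: [0.3503, 0.3081, 0.0444]
tool_rot: [-0.044, -2.2, 2.2]
force: [-4.6, 0.8, 6.6]
width: 0.0515
```

Run:
```python
from h import *
s=bot.get_state(); print(s['force'],s['moment'],s['tool_pos'],s['width'])
```

```text
[-4.64560315  0.82496433  6.62271054] [-0.03313996  0.54607262  0.03022932] [0.3502757  0.30806232 0.04436999] 0.05153154954304847
```

>>> drive_tool:
  plan:
    - [35,0,2,0,0]
    - [35,0,4,0,0]
    - [35,0,6,0,0]
    - [35,0,7.5,0,0]
    - [35,0,7.5,0,0]

```text
clock: 14.75
tool_pos: [0.3504, 0.3081, 0.037]
tool_rot: [-0.044, -2.201, 2.2]
force: [-4.3, 0.3, 7.0]
width: 0.0518
```

Run:
```python
from h import *
s=bot.get_state(); print(s['force'],s['moment'],s['tool_pos'],s['width'])
```

```text
[-4.29810543  0.32608899  7.04897374] [0.01408945 0.50300791 0.07378323] [0.35038615 0.30808344 0.03700624] 0.05182314345015462
```

>>> drive_tool:
  plan:
    - [35,0,-10,0,0]
    - [35,0,-35,0,0]
    - [35,0,-75,0,0]
    - [35,0,-115,0,0]
    - [35,0,-150,0,0]
    - [35,0,-180,0,0]
    - [35,-30,-180,25,0]
    - [35,-60,-180,50,0]
    - [35,-90,-180,75,0]
    - [35,-120,-180,100,0]

```text
clock: 15.58
tool_pos: [0.4673, 0.2017, 0.2175]
tool_rot: [-0.045, -2.202, 2.202]
force: [0.3, 0.9, -0.6]
width: 0.0518
```

Run:
```python
from h import *
delta([.6289,-.0147,.2175],np.pi/2-.029)
```

```text
t 15.58 pos [0.4673 0.2017 0.2175] w 51.8 F [ 0.3  0.9 -0.6] q6 1.86
axes x,y,z [[-0.999, 0.04, -0.001], [0.001, 0.0, -1.0], [-0.04, -0.999, -0.0]]
-> delta [-1.700e+02  2.000e-01  2.099e+02] yaw -0.6
```

>>> drive_tool:
  plan:
    - [35,-25,0,30,0]
    - [35,-50,0,60,0]
    - [35,-75,0,90,0]
    - [35,-100,0,120,0]
    - [35,-120,0,150,-0.6]
    - [35,-140,0,175,-0.6]
    - [35,-155,0,198,-0.6]
    - [35,-165,0,208,-0.6]
    - [35,-170,0,210,-0.6]
    - [35,-170,0,210,-0.6]

```text
clock: 16.42
tool_pos: [0.628, -0.0147, 0.2164]
tool_rot: [-0.035, -2.206, 2.205]
force: [0.1, -0.2, -0.3]
width: 0.0515
```

Run:
```python
from h import *
import pickle
delta([.6289,-.0147,.2175],np.pi/2-.029)
t=cam('top'); s=cam('side'); pickle.dump((t,s),open('f.pkl','wb'))
f=np.array([.6413,-.015,.2115]); print(proj(s,f),proj(t,f))
x0,y0,w,h,k=160,155,88,64,9
c=cv2.resize(s['image'][y0:y0+h,x0:x0+w],None,fx=k,fy=k,interpolation=2)
for x in range(x0,x0+w,10): cv2.putText(c,str(x),(int((x+.5-x0)*k)-8,12),0,.33,(0,0,255),1)
for y in range(-(-y0//10)*10,y0+h,10): cv2.putText(c,str(y),(2,int((y+.5-y0)*k)+4),0,.33,(0,0,255),1)
cv2.imwrite('pics/f1.png',c)
```

```text
t 16.42 pos [ 0.628  -0.0147  0.2164] w 51.5 F [ 0.1 -0.2 -0.3] q6 1.45
axes x,y,z [[-0.999, 0.032, 0.0], [-0.0, 0.0, -1.0], [-0.032, -0.999, -0.0]]
-> delta [-0.9 -1.1  0. ] yaw -0.2
[[255.42734568 211.15729843]] [[259.44883596 194.68407422]]
```

View pics/f1.png

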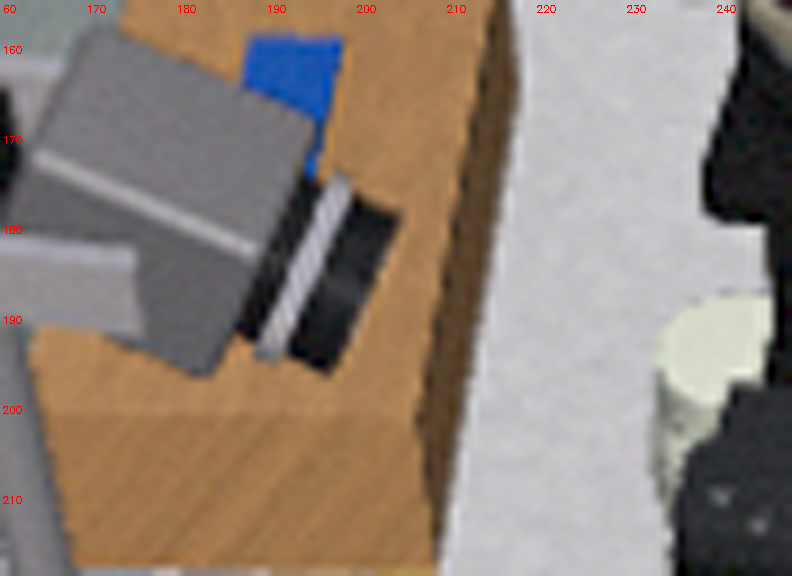

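Side view of the camera matches the earlier corners within about 0.3 px. The cast lies outside this crop, around (255,211), so I'll refine the slant with free box sizes and fit the cast tilt by code.

```bash
cat > fit2.py <<'E'
from camfit import *
su=np.array([(163.3,171.6),(188,182.6),(194.7,168),(169.9,157.2),(182.4,196.5),(200.2,187.3)])
def model2(p):
    L=p[:3]; look,y,z=axes(p[3],p[4]); F=L-look*p[5]; B=F-look*p[6]
    c=lambda o,a,b:o+a*p[7]*y+b*p[7]*z
    return [c(B,1,1),c(B,-1,1),c(F,1,1),c(F,-1,1),L],[c(B,1,1),c(F,1,1),c(F,-1,1),c(B,-1,1),c(F,1,-1),L]
def res2(p):
    a,b=model2(p); return np.r_[(proj(t,a)-tu-p[8:10]).ravel()*.7,(proj(s,b)-su-p[10:12]).ravel(),p[8:12]/.7,(p[6]-.06)/.004,(p[7]-.025)/.002]
r=least_squares(res2,np.r_[r.x,.06,.025,0,0,0,0])
C=np.sqrt(np.diag(np.linalg.inv(r.jac.T@r.jac)))*.6
print(r.x.round(4));print('sd',C.round(4)); print(res2(r.x)[:22].reshape(-1,2).round(1))
look,y,z=axes(*r.x[3:5]); print('focus',r.x[:3]+.13*look)
E
python3 fit2.py | tail -18
python3 - <<'E'
from h import *
import pickle
t,s=pickle.load(open('f.pkl','rb'))
def cast(c,yaw,th,k=0):
    X=np.array([np.cos(th)*np.cos(yaw),np.cos(th)*np.sin(yaw),np.sin(th)]);Y=np.array([-np.sin(yaw),np.cos(yaw),0]);Z=np.cross(X,Y)
    a=np.linspace(-np.pi/2,np.pi/2,15); xy=[(-.03,-.026)]+[(.01+.026*np.cos(q),.026*np.sin(q)) for q in a]+[(-.03,.026)]
    return [np.array([c+x*X+yy*Y+zz*Z for x,yy in xy]) for zz in(-.018,.002)]
x0,y0,w,h,k=225,185,60,50,6.6
I=[]
raw=cv2.resize(s['image'][y0:y0+h,x0:x0+w],None,fx=k,fy=k,interpolation=2)
for th in (None,.42):
    c=raw.copy()
    if th:
        for P in cast(np.array([.6413,-.015,.2105]),-.03,th):
            uv=((proj(s,P)+.5-[x0,y0])*k).astype(np.int32); cv2.polylines(c,[uv],True,(0,0,255),1)
    I.append(c)
xt,yt=240,172
raw=cv2.resize(t['image'][yt:yt+40,xt:xt+60],None,fx=k,fy=k,interpolation=2); c=raw.copy()
for P in cast(np.array([.6413,-.015,.2105]),-.03,.42):
    uv=((proj(t,P)+.5-[xt,yt])*k).astype(np.int32); cv2.polylines(c,[uv],True,(0,0,255),1)
A=np.vstack([np.hstack(I),np.hstack([raw,c])]); print(A.shape); cv2.imwrite('pics/f2.png',A)
E
```

```text
[ 0.2  0.2]]
focus [ 0.64132513 -0.01504891  0.2115316 ]
[ 0.76   -0.0185  0.2655 -0.0317  0.4184  0.0276  0.0569  0.0237  0.056
  0.1527 -0.1286 -0.0185]
sd [0.0014 0.0016 0.0022 0.019  0.0231 0.0014 0.001  0.0005 0.4187 0.3359
 0.3681 0.4176]
[[ 0.1  0. ]
 [-0.1  0.5]
 [ 0.1  0. ]
 [-0.1  0.3]
 [ 0.2 -0.4]
 [-0.6  0.1]
 [ 0.4  0.1]
 [-0.  -0.2]
 [-0.1 -0.2]
 [-0.2  0.1]
 [ 0.2  0. ]]
focus [ 0.64124413 -0.01471011  0.21272705]
(594, 792, 3)
```

View pics/f2.png

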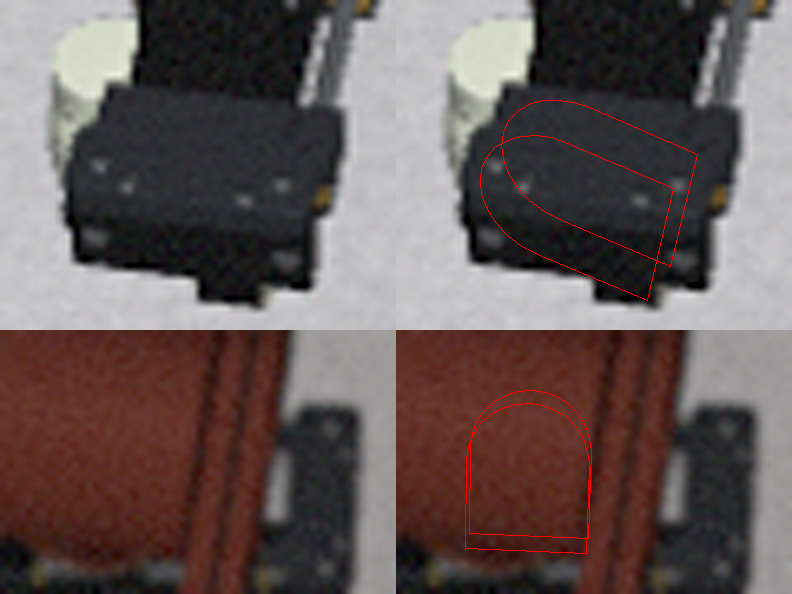

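The gripper body hides the cast here, apart from its back bottom corner at the lower right, as predicted. I've used all 12 views, so I'll measure the tilt by touch: probe the underside with the same wall edge 18 mm nearer the grip and compare heights with the press.

>>> drive_tool:
  plan:
    - [35,26,0,-32,0]
    - [35,52,0,-64,0]
    - [35,78,0,-96,0]
    - [35,104,0,-128,0]
    - [35,130,0,-160,0]
    - [35,156,0,-192,0]
    - [35,182,0,-224,0]
    - [35,208,0,-256,0]
    - [35,234,0,-288,0]
    - [35,250,0,-310,0]

```text
clock: 17.35
tool_pos: [0.3827, 0.3066, 0.2168]
tool_rot: [-0.028, -2.209, 2.207]
force: [-0.1, 0.6, -0.4]
width: 0.052
```

Run:
```python
from h import *
delta([.3684,.3081,.054],np.pi/2-.04)
```

```text
t 17.35 pos [0.3827 0.3066 0.2168] w 52.0 F [-0.1  0.6 -0.4] q6 2.11
axes x,y,z [[-1.0, 0.026, 0.001], [-0.001, 0.001, -1.0], [-0.026, -1.0, -0.001]]
-> delta [ 14.2 162.8  -1. ] yaw 0.8
```

>>> drive_tool:
  plan:
    - [35,14,30,-1,0.6]
    - [35,14,65,-1,0.6]
    - [35,14,100,-1,0.6]
    - [35,14,130,-1,0.6]
    - [35,14,150,-1,0.6]
    - [35,14,163,-1,0.6]
    - [35,14,166,-1,0.6]
    - [35,14,167,-1,0.6]
    - [35,14,167,-1,0.6]

```text
clock: 18.1
tool_pos: [0.3726, 0.3058, 0.0503]
tool_rot: [-0.044, -2.203, 2.201]
force: [-0.1, 0.3, -0.8]
width: 0.0516
```

>>> drive_tool:
  plan:
    - [35,0,1,0,0]
    - [35,0,1,0,0]

```text
clock: 18.27
tool_pos: [0.3735, 0.3058, 0.0498]
tool_rot: [-0.046, -2.204, 2.201]
force: [-0.0, 0.5, -0.5]
width: 0.0516
```

>>> drive_tool:
  plan:
    - [35,0,1,0,0]
    - [35,0,1,0,0]

```text
clock: 18.43
tool_pos: [0.3731, 0.3053, 0.0481]
tool_rot: [-0.046, -2.202, 2.201]
force: [-0.0, 0.9, -0.0]
width: 0.0522
```

>>> drive_tool:
  plan:
    - [35,0,1,0,0]
    - [35,0,1,0,0]

```text
clock: 18.6
tool_pos: [0.3727, 0.3051, 0.0465]
tool_rot: [-0.044, -2.201, 2.201]
force: [0.4, -1.2, -0.5]
width: 0.052
```

>>> drive_tool:
  plan:
    - [35,0,1,0,0]
    - [35,0,1,0,0]

```text
clock: 18.77
tool_pos: [0.3729, 0.3051, 0.0457]
tool_rot: [-0.045, -2.201, 2.201]
force: [-0.2, -0.4, 0.9]
width: 0.0521
```

>>> drive_tool:
  plan:
    - [35,0,0.5,0,0]
    - [35,0,0.5,0,0]
    - [35,0,0.5,0,0]

```text
clock: 19.02
tool_pos: [0.3729, 0.3052, 0.0455]
tool_rot: [-0.044, -2.201, 2.201]
force: [-1.1, -1.4, 7.0]
width: 0.0519
```

>>> drive_tool:
  plan:
    - [35,0,0.5,0,0]
    - [35,0,0.5,0,0]
    - [35,0,0.5,0,0]

```text
clock: 19.27
tool_pos: [0.373, 0.3052, 0.0454]
tool_rot: [-0.044, -2.201, 2.201]
force: [-3.4, -2.0, 9.8]
width: 0.0517
```

>>> drive_tool:
  plan:
    - [35,0,0.5,0,0]
    - [35,0,0.5,0,0]
    - [35,0,0.5,0,0]

```text
clock: 19.52
tool_pos: [0.373, 0.3052, 0.0454]
tool_rot: [-0.044, -2.201, 2.201]
force: [-4.5, -3.7, 14.5]
width: 0.0516
```

>>> drive_tool:
  plan:
    - [35,0,0.5,0,0]
    - [35,0,0.5,0,0]
    - [35,0,0.5,0,0]

```text
clock: 19.77
tool_pos: [0.373, 0.3052, 0.0453]
tool_rot: [-0.044, -2.201, 2.202]
force: [-6.9, -4.7, 19.1]
width: 0.0521
```

>>> drive_tool:
  plan:
    - [35,0,-4,0,0]
    - [35,4,-4,0,0]
    - [35,9,-4,0,0]
    - [35,9,-2,0,0]
    - [35,9,-1,0,0]
    - [35,9,-1,0,0]
    - [35,9,-1,0,0]

```text
clock: 20.35
tool_pos: [0.3635, 0.3054, 0.0441]
tool_rot: [-0.044, -2.2, 2.201]
force: [-0.6, -0.1, -0.7]
width: 0.0516
```

>>> drive_tool:
  plan:
    - [35,0,0.5,0,0]
    - [35,0,0.5,0,0]
    - [35,0,0.5,0,0]

```text
clock: 20.6
tool_pos: [0.3638, 0.3054, 0.0439]
tool_rot: [-0.044, -2.201, 2.201]
force: [-0.1, -0.1, -1.3]
width: 0.052
```

>>> drive_tool:
  plan:
    - [35,0,0.5,0,0]
    - [35,0,0.5,0,0]
    - [35,0,0.5,0,0]

```text
clock: 20.85
tool_pos: [0.3638, 0.3055, 0.0435]
tool_rot: [-0.044, -2.201, 2.201]
force: [-0.2, 0.6, -1.6]
width: 0.0521
```

>>> drive_tool:
  plan:
    - [35,0,0.5,0,0]
    - [35,0,0.5,0,0]
    - [35,0,0.5,0,0]

```text
clock: 21.1
tool_pos: [0.3637, 0.3055, 0.043]
tool_rot: [-0.044, -2.201, 2.201]
force: [0.0, 0.1, -1.4]
width: 0.0516
```

>>> drive_tool:
  plan:
    - [35,0,0.5,0,0]
    - [35,0,0.5,0,0]
    - [35,0,0.5,0,0]

```text
clock: 21.35
tool_pos: [0.3637, 0.3055, 0.0425]
tool_rot: [-0.044, -2.201, 2.201]
force: [-0.4, 0.4, -0.7]
width: 0.0517
```

>>> drive_tool:
  plan:
    - [35,0,0.5,0,0]
    - [35,0,0.5,0,0]
    - [35,0,0.5,0,0]

```text
clock: 21.6
tool_pos: [0.3638, 0.3055, 0.0422]
tool_rot: [-0.044, -2.201, 2.201]
force: [-1.5, -1.7, 2.5]
width: 0.0521
```

>>> drive_tool:
  plan:
    - [35,0,-2,0,0]
    - [35,6,-2,0,0]
    - [35,13.4,-1,0,0]
    - [35,13.4,2,0,0]
    - [35,13.4,3.2,0,0]
    - [35,13.4,3.2,0,0]
    - [35,13.4,3.2,0,0]

```text
clock: 22.18
tool_pos: [0.3503, 0.306, 0.0386]
tool_rot: [-0.044, -2.201, 2.201]
force: [0.2, 0.3, -0.2]
width: 0.0516
```

>>> drive_tool:
  plan:
    - [35,0,0.5,0,0]
    - [35,0,0.5,0,0]
    - [35,0,0.5,0,0]

```text
clock: 22.43
tool_pos: [0.3505, 0.3061, 0.0384]
tool_rot: [-0.045, -2.201, 2.201]
force: [0.4, -0.7, -0.7]
width: 0.0516
```

>>> drive_tool:
  plan:
    - [35,0,0.5,0,0]
    - [35,0,0.5,0,0]
    - [35,0,0.5,0,0]

```text
clock: 22.68
tool_pos: [0.3504, 0.306, 0.0378]
tool_rot: [-0.044, -2.201, 2.201]
force: [-0.3, 0.6, -1.3]
width: 0.0516
```

>>> drive_tool:
  plan:
    - [35,0,0.5,0,0]
    - [35,0,0.5,0,0]
    - [35,0,0.5,0,0]

```text
clock: 22.93
tool_pos: [0.3505, 0.3061, 0.0374]
tool_rot: [-0.045, -2.201, 2.201]
force: [-0.3, 0.2, 0.6]
width: 0.0519
```

>>> drive_tool:
  plan:
    - [35,0,0.5,0,0]
    - [35,0,0.5,0,0]
    - [35,0,0.5,0,0]

```text
clock: 23.18
tool_pos: [0.3505, 0.3061, 0.0372]
tool_rot: [-0.044, -2.201, 2.201]
force: [-2.5, -1.5, 4.8]
width: 0.0514
```

Tilt by touch is about 0.36 rad, against about 0.42 for the camera. Pressing a bit further.

>>> drive_tool:
  plan:
    - [35,0,-4,0,0]
    - [35,-4.5,-4,0,0]
    - [35,-4.5,-2,0,0]
    - [35,-4.5,-1,0,0]
    - [35,-4.5,0,0,0]
    - [35,-4.5,0.5,0,0]
    - [35,-4.5,0.5,0,0]
    - [35,-4.5,0.5,0,0]

```text
clock: 23.85
tool_pos: [0.3561, 0.3064, 0.0375]
tool_rot: [-0.046, -2.203, 2.201]
force: [-2.4, -3.0, 10.1]
width: 0.0519
```

>>> drive_tool:
  plan:
    - [35,0,-7,0,0]
    - [35,-6,-8,0,0]
    - [35,-12,-8,0,0]
    - [35,-12,-7,0,0]
    - [35,-12,-7,0,0]
    - [35,-12,-7,0,0]

```text
clock: 24.35
tool_pos: [0.3665, 0.305, 0.0427]
tool_rot: [-0.043, -2.2, 2.201]
force: [-0.5, -0.5, -1.0]
width: 0.0517
```

>>> drive_tool:
  plan:
    - [35,0,0.5,0,0]
    - [35,0,0.5,0,0]
    - [35,0,0.5,0,0]

```text
clock: 24.6
tool_pos: [0.3666, 0.3053, 0.0426]
tool_rot: [-0.044, -2.201, 2.201]
force: [0.5, -0.3, -1.5]
width: 0.052
```

>>> drive_tool:
  plan:
    - [35,0,0.5,0,0]
    - [35,0,0.5,0,0]
    - [35,0,0.5,0,0]

```text
clock: 24.85
tool_pos: [0.3667, 0.3054, 0.0424]
tool_rot: [-0.044, -2.201, 2.201]
force: [-1.7, -0.9, 3.0]
width: 0.0519
```

>>> drive_tool:
  plan:
    - [35,0,0.5,0,0]
    - [35,0,0.5,0,0]
    - [35,0,0.5,0,0]

```text
clock: 25.1
tool_pos: [0.3667, 0.3054, 0.0423]
tool_rot: [-0.044, -2.201, 2.201]
force: [-3.9, -2.0, 6.2]
width: 0.0516
```

>>> drive_tool:
  plan:
    - [35,0,0.5,0,0]
    - [35,0,0.5,0,0]
    - [35,0,0.5,0,0]

```text
clock: 25.35
tool_pos: [0.3667, 0.3054, 0.0422]
tool_rot: [-0.044, -2.201, 2.201]
force: [-6.0, -2.7, 10.6]
width: 0.0518
```

>>> drive_tool:
  plan:
    - [35,0,0.5,0,0]
    - [35,0,0.5,0,0]
    - [35,0,0.5,0,0]

```text
clock: 25.6
tool_pos: [0.3668, 0.3054, 0.0421]
tool_rot: [-0.043, -2.201, 2.201]
force: [-7.4, -5.1, 16.1]
width: 0.0519
```

>>> drive_tool:
  plan:
    - [35,0,-3,0,0]
    - [35,7,-3,0,0]
    - [35,14.2,-2,0,0]
    - [35,14.2,1,0,0]
    - [35,14.2,3,0,0]
    - [35,14.2,3,0,0]
    - [35,14.2,3,0,0]

```text
clock: 26.18
tool_pos: [0.3525, 0.3058, 0.0374]
tool_rot: [-0.044, -2.201, 2.201]
force: [0.8, 0.1, -1.2]
width: 0.0517
```

>>> drive_tool:
  plan:
    - [35,0,0.5,0,0]
    - [35,0,0.5,0,0]
    - [35,0,0.5,0,0]

```text
clock: 26.43
tool_pos: [0.3528, 0.306, 0.0373]
tool_rot: [-0.045, -2.201, 2.201]
force: [0.4, 0.6, -0.6]
width: 0.0516
```

>>> drive_tool:
  plan:
    - [35,0,0.5,0,0]
    - [35,0,0.5,0,0]
    - [35,0,0.5,0,0]

```text
clock: 26.68
tool_pos: [0.3527, 0.3059, 0.0368]
tool_rot: [-0.044, -2.201, 2.201]
force: [0.2, -0.2, -1.0]
width: 0.0517
```

>>> drive_tool:
  plan:
    - [35,0,0.4,0,0]
    - [35,0,0.4,0,0]
    - [35,0,0.4,0,0]

```text
clock: 26.93
tool_pos: [0.3527, 0.306, 0.0366]
tool_rot: [-0.045, -2.201, 2.201]
force: [-0.6, 0.2, 0.4]
width: 0.0516
```

>>> drive_tool:
  plan:
    - [35,0,0.4,0,0]
    - [35,0,0.4,0,0]
    - [35,0,0.4,0,0]

```text
clock: 27.18
tool_pos: [0.3528, 0.306, 0.0363]
tool_rot: [-0.044, -2.201, 2.201]
force: [-1.3, -1.7, 5.2]
width: 0.0519
```

>>> drive_tool:
  plan:
    - [35,0,0.4,0,0]
    - [35,0,0.4,0,0]
    - [35,0,0.4,0,0]

```text
clock: 27.43
tool_pos: [0.3528, 0.306, 0.0362]
tool_rot: [-0.044, -2.201, 2.201]
force: [-2.9, -2.9, 7.5]
width: 0.0522
```

Run:
```python
from h import *
import pickle
t,s=pickle.load(open('p.pkl','rb'))
a=np.linspace(-np.pi/2,np.pi/2,61); yaw=-.04
X=np.array([np.cos(yaw),np.sin(yaw),0]);Y=np.array([-np.sin(yaw),np.cos(yaw),0])
for off in(.013,.016,.019):
    c=np.array([.350,.308,.0703])+off*X
    for zz in(-.0301,-.0101):
        P=np.array([c+(.01+.026*np.cos(q))*X+.026*np.sin(q)*Y+[0,0,zz] for q in a]); uv=proj(s,P); i=uv[:,0].argmin(); print(off,zz,((uv[i]+.5-[300,335])*6.667).round(0))
delta([.6413-.0125,-.0147,.2120+.0062],np.pi/2-.031)
```

```text
0.013 -0.0301 [360. 424.]
0.013 -0.0101 [368. 397.]
0.016 -0.0301 [350. 423.]
0.016 -0.0101 [358. 395.]
0.019 -0.0301 [340. 421.]
0.019 -0.0101 [348. 394.]
t 27.43 pos [0.3528 0.306  0.0362] w 52.2 F [-2.9 -2.9  7.5] q6 2.16
axes x,y,z [[-0.999, 0.04, -0.0], [0.0, -0.0, -1.0], [-0.04, -0.999, 0.0]]
-> delta [-288.7 -181.9  309.4] yaw -0.5
```

The front silhouette confirms the cast's middle is 16 mm ahead of the grip. Moving to the focus.

>>> drive_tool:
  plan:
    - [35,0,-10,0,0]
    - [35,0,-40,0,0]
    - [35,0,-80,0,0]
    - [35,0,-120,0,0]
    - [35,0,-155,0,0]
    - [35,-15,-180,20,0]
    - [35,-40,-183,45,0]
    - [35,-65,-183,75,0]
    - [35,-90,-183,105,0]
    - [35,-115,-183,135,0]

```text
clock: 28.27
tool_pos: [0.4629, 0.1652, 0.2194]
tool_rot: [-0.045, -2.203, 2.202]
force: [0.6, -0.3, -1.7]
width: 0.0521
```

>>> drive_tool:
  plan:
    - [35,-25,0,28,0]
    - [35,-50,0,56,0]
    - [35,-75,0,84,0]
    - [35,-100,0,110,0]
    - [35,-125,0,135,-0.5]
    - [35,-145,0,155,-0.5]
    - [35,-160,0,168,-0.5]
    - [35,-165,0,172,-0.5]
    - [35,-165,0,172,-0.5]

```text
clock: 29.02
tool_pos: [0.6205, -0.0132, 0.2183]
tool_rot: [-0.036, -2.205, 2.204]
force: [-0.5, -0.0, -1.3]
width: 0.0519
```

Run:
```python
from h import *
delta([.6413-.0125,-.0147,.2120+.0062],np.pi/2-.031)
```

```text
t 29.02 pos [ 0.6205 -0.0132  0.2183] w 51.9 F [-0.5 -0.  -1.3] q6 1.46
axes x,y,z [[-0.999, 0.033, 0.0], [-0.0, 0.0, -1.0], [-0.033, -0.999, -0.0]]
-> delta [-8.3  0.1  1.2] yaw -0.1
```

>>> drive_tool:
  plan:
    - [35,-3,0,0.5,0]
    - [35,-6,0,1,0]
    - [35,-8.3,0,1.2,0]
    - [35,-8.3,0,1.2,0]
    - [35,-8.3,0,1.2,0]
    - [35,-8.3,0,1.2,0]
    - [35,-8.3,0,1.2,0]
    - [35,-8.3,0,1.2,0]

```text
clock: 29.68
tool_pos: [0.6282, -0.0134, 0.2186]
tool_rot: [-0.034, -2.206, 2.206]
force: [-0.3, -0.6, -0.8]
width: 0.0515
```

Run:
```python
from h import *
import pickle
delta([.6413-.0125,-.0147,.2120+.0062],np.pi/2-.031)
s=cam('side'); s0=pickle.load(open('side0.pkl','rb'))
# bystanders / camera unchanged: image difference over camera head & nest
d=cv2.absdiff(s['image'],s0['image']).max(2)
print('camera head diff',d[150:205,140:208].mean().round(1),'background',d[20:80,20:80].mean().round(1), 'tray bare cast',d[370:419,240:290].mean().round(1))
# cast corner overlay stats: plaster-coloured pixels near predicted back-bottom corner
yaw,th=-.031,.41; X=np.array([np.cos(th)*np.cos(yaw),np.cos(th)*np.sin(yaw),np.sin(th)]);Y=np.array([-np.sin(yaw),np.cos(yaw),0]);Z=np.cross(X,Y)
c=np.array([.6413,-.0147,.212]); 
for n,p in dict(nb=(-.03,.026,-.018),fb=(-.03,-.026,-.018),nt=(-.03,.026,.002),front=(.036,0,0)).items(): print(n,proj(s,c+p[0]*X+p[1]*Y+p[2]*Z).round(1))
print(s['image'][225:236,255:275].max(2))
```

```text
t 29.68 pos [ 0.6282 -0.0134  0.2186] w 51.5 F [-0.3 -0.6 -0.8] q6 1.46
axes x,y,z [[-1.0, 0.031, 0.0], [-0.0, 0.0, -1.0], [-0.031, -1.0, -0.0]]
-> delta [-0.7  0.4  1.3] yaw -0.0
camera head diff 14.8 background 10.7 tray bare cast 20.4
nb [[262.7 229.6]]
fb [[266.7 212.7]]
nt [[266.2 224.4]]
front [[240.3 204.8]]
[[ 29   7  29  24  29  31  29  18  29  12  30  28  34  40  28  27  13 130
  206 200]
 [ 18  25  26  22  27  24  32  20  29  26  21  24  21  19  26  27  38 134
  207 200]
 [ 12  20  33  29  26  12  20  18  27  42  52  34  38  43   9   5  58 150
  202 200]
 [ 17  26  22  27  28  34  23  26  14 107 167 184 184 146 153 129 145 199
  197 200]
 [ 42  19   0  18  11  21  25  19  11 107 185 203 206 202 200 199 197 202
  193 194]
 [193 179 142 148 136  88  56  59  54 124 194 201 200 207 201 201 203 197
  194 194]
 [201 201 198 198 198 192 191 197 195 195 196 193 200 199 197 195 195 191
  195 191]
 [203 202 200 201 203 203 196 199 200 194 193 198 199 196 194 198 196 201
  201 196]
 [201 196 198 202 204 196 196 193 190 192 193 196 195 198 198 198 202 203
  200 194]
 [197 195 199 201 199 196 195 193 195 195 193 197 196 196 196 195 195 200
  197 192]
 [195 195 201 198 195 196 198 195 198 198 199 197 199 198 196 190 194 197
  193 194]]
```

Run:
```python
from h import *
import pickle
s=cam('side')['image']; s0=pickle.load(open('side0.pkl','rb'))['image']
g=lambda i:cv2.GaussianBlur(cv2.cvtColor(i,cv2.COLOR_BGR2GRAY).astype(np.float32),(0,0),1.2)
for n,(x,y,w,h) in dict(bare=(240,370,55,48),cam=(140,150,66,55),jar=(230,185,20,20),felt=(180,323,38,35),wide=(283,165,36,32)).items():
    a,b=g(s)[y:y+h,x:x+w],g(s0)[y:y+h,x:x+w]; print(n,cv2.phaseCorrelate(a,b),abs(a-b).max().round(1),(a.mean()-b.mean()).round(1))
```

```text
bare ((0.03294944802112454, 0.007804629082375669), 0.9919325136062171) 21.3 19.2
cam ((0.009103429562699716, -0.006349895656139637), 0.9985613978295415) 16.5 12.3
jar ((0.10644351575966127, 0.02306117872422675), 0.4837078583240509) 171.5 -38.1
felt ((-0.016972182374946243, -0.00793792370989621), 0.9979818967067533) 21.0 14.4
wide ((-0.006188247849827633, 0.6588496340620065), 0.7301952785087956) 119.5 1.7
```

```bash
python3 -c "
from h import *
print(bot.job_done()); s=bot.get_state(); print(s['clock'],s['width'],s['tool_pos'])"
```

```text
the job is handed in; nothing more can be done
None
the job is handed in; nothing more can be done
```

I handed the job in at about 30 s, with the toothed cast still gripped and motionless at the focus. The final pose comes from calculation and touch, because the gripper hid the cast from the side view (the forearm blocks the top one).

**Beakers:** The middle beaker went into the wide one, then the narrow one into the middle one. A side picture afterwards showed all three upright and nested.

**Tilt:** The tool cannot pitch, so I tipped the cast in the grip by pressing its underside on the outside edge of the tray's near wall. The first press gave only about 0.36 rad, so I pressed again. The last touches put it at about 0.41 rad, against a camera slant of 0.42 ± 0.02 rad fitted from the pictures.

**Position:** The finger opening is 51.5 mm, which matches the cast's parallel sides. By measured tool pose the cast's middle should be about 1–1.5 mm from the focus. I left that uncorrected because the focus itself is only known to about 2 mm. Only the cast's back lower corner was visible; its pixels fit the prediction to about 1–2 pixels (3–5 mm).

**Other things:**
- The camera, toothless cast and felt wheel showed no shift between pictures, beyond an overall brightness change.
- The jar could not be compared because the gripper covers it.
- I made no final check of the bottle, brush or spatula.
- One touch probe hit the wall with the fingers instead of the cast, at about 19 N (limit 40 N), so I discarded that reading.

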